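# Clamp a specimen canister on the bench shaker with its ratchet knob

## Robot

A 7-joint arm with a two-finger parallel gripper is mounted at the origin on the work surface. World frame = base frame: x ahead of the robot, y to its left, z up, the work surface at z = 0. Lengths are in m, angles in degrees, forces in N, time in s.
With the tool pointing down it reaches from about 0.35 to 0.9 m from the base axis. Payload 19.9 kg.
Tool frame: the origin (TCP) lies at the very end of the fingers, on their centre line; the grasp point (between the pads) lies 19 mm behind it; z points along the fingers, y is the line along which they close (so a half turn about z gives the same grasp; the last joint's range is limited). The gripper opens to 85 mm and grips with 20 to 120 N. Pads are 22 mm wide; open, the fingers measure 114 mm over their backs; the gripper's body (76 mm by 85 mm) begins 54 mm behind the grasp point. The pads swing forward as they close: fully open they stand 13 mm farther back than shut.
Start: joints at [-72.107, 23.915, -0.59, 92.452, 0.269, 63.638, -3.037], TCP at [0.217, 0.586, 0.231] pointing down, gripper open.
Joint ranges: [-161.28, 161.28], [-22.2, 115.67], [-73.04, 71.86], [3.21, 147.25], [-68.34, 248.33], [10.77, 114.83], [-161.83, 161.83]. Speed limits (degrees/s): [108.29, 108.29, 136.94, 136.94, 172.46, 172.46, 172.46].

## Interface

Orientations are given as a 3x3 rotation matrix whose columns are the frame's x, y, z axes.
In Python, from station import ctrl gives the robot as it stands.
- The arm moves only by the tool apply_moves, never from a script. Its argument "moves" is a list that holds one entry, the list of rows, each a list of 5 numbers: the opening in per cent of the stroke, from 0 (shut) to 100 (fully open), then the shift along the tool's x, y, z in cm, then the turn about the tool's z in degrees. A call has 1 to 10 rows; each row shifts and turns the commanded pose from where the row before left it, along the tool's axes as they then stand; what a row does not reach is not made up. A row lasts 1/8 s, in which the tool goes at most 62.5 mm and 10.7 degrees, less where a joint would pass 70% of its speed; a pose out of reach is approached as far as the arm can. A call is refused whole if a number of a shift passes 6.25 or a number of a turn 10.7, either way. A call with a gripper value outside its range is refused whole. The fingers move at their own pace and stop on an object; the grip force is fixed at half the most. Time passes only in rows, so rows that do not move let the fingers close. It gives the time, the measured TCP pose, the force, the opening and the grip force at its end, in the units of the state.
- ctrl.state(): the state, without advancing time (a new reading comes with each control period).
- ctrl.get_image(name): name is "scene" or "top"; returns the picture (420x560x3 uint8, red, green, blue); there is no depth.
- ctrl.camera_params(name): a dict with "camera_matrix" (3x3 intrinsics, pixels), "origin" and "rotation" of the camera in the world. Camera axes: x right, y down, z forward; pixel columns grow to the right and rows downward; lengths in m; the calibration is good to about 2 mm. A picture is of the moment at which its call begins. camera_params takes no time and is no camera call.
- ctrl.hand_in(): hands the job in; it is judged then, once.
The state is a dict: "time_s": time; "qpos": joint angles; "qvel": joint speeds; "tau": joint torques, N m; "tool_pos": TCP position; "orientation": TCP orientation; "contact_force": force on the tool from outside, world axes, zero at the start; "torque": the same for the moment, N m; "grip_width": finger opening in m; "grasp_force": force on a finger pad.
Only numpy, scipy, OpenCV 4.12 (cv2) and the standard library are available. Lean on these libraries where they do the work, as an engineer would, in place of code of your own. Each camera call takes 0.05 s, during which the arm holds its last target. There are 200 camera calls.

## Task

Stand the specimen canister upright on the shaker plate between the clamp's jaws, set down gently, and let go of it. Then turn the clamp's round ratchet knob clockwise until the jaw has pushed the canister home and the knob slips and clicks once at its set torque; stop there, before a second click, and leave the clamp tight. Leave the other things on the bench where they are.

Things in the scene. Friction and masses are not known exactly. Their poses are not given: they have to be found in the camera images.
- canister: White plastic specimen canister: an upright cylinder 50 mm in diameter up to 74 mm height, then a grey lid 44 mm in diameter; 90 mm tall in all, 0.2 to 0.35 kg. Origin at the centre of its underside, z up. It starts standing on the bench; it, the reagent bottle and the jar swap places.
- shaker: White bench shaker, fixed, 180 (its x) by 270 (its y) by 50 mm high, steel plate on top; origin on the bench under its centre, z up. The clamp lies along its y: fixed aluminium V jaw towards +y, flat moving jaw in the middle, ratchet knob towards -y, 130 mm from the seat. The V jaw is 32 mm tall, 56 mm wide along x. Along x the clamp is open on both sides: room for fingers.
- seat (a point): Point on the shaker's plate, 50 mm above the bench, where the centre of the canister's underside lies when it is fully home in the V jaw. Axes as the shaker's: the moving jaw comes from -y and pushes to +y. At the start the canister has 8 to 14 mm to spare between the jaws, so the middle of the gap is 4 to 7 mm from this point in -y; set it down there.
- jaw: Moving jaw, 44 mm wide, 10 mm thick, 32 mm tall, on a rack driven by the knob; slides along the shaker's y, 9 mm per rad of drive, and stays where it is left. Origin at plate height, its face 26 mm from there in +y. Turning the knob clockwise first takes up 0 to 1.8 rad of hidden free play, then moves the jaw against up to 0.05 N m, then clamps the canister and the torque rises.
- knob_grip (a point): Centre of the ratchet knob's grip, on its vertical axis, 110 mm above the bench. Black round ribbed knob, 42 mm in diameter, top 14 mm above this point, underside 18 mm below, white line on top, on a 24 mm neck; 18 mm free below it, above a 56 mm square gear case. Clockwise from above tightens, backwards opens. In all 1.2 to 3.7 rad are needed: grip anew.
- ratchet (a joint): Slip of the ratchet in the knob, rad, 0 at the start. With the canister clamped, turning on against a moment rising to 0.1 to 0.2 N m makes it grow; past 0.31 it snaps forward to about 0.65, the click, and the moment drops to nothing. Let go before that, it springs back to 0. The second click comes at 0.94, some 0.6 rad of turning after the first. No sound: feel the moment rise and drop.
- reagent: Bystander: slim white reagent bottle, 38 mm in diameter, 95 mm tall, origin under its centre.
- jar: Bystander: low wide jar, 68 mm in diameter, 52 mm tall, origin under its centre.
- petri: Bystander: shallow glass dish, 90 mm in diameter, 18 mm tall, to the right of the shaker; origin under its centre.
- marker: Bystander: black marker pen, 12 mm thick, 120 mm long, lying to the right of the shaker; origin at its middle.
- pad: Bystander: thick paper pad, 150 by 210 by 12 mm, lying far to the left; origin under its centre.
Mind the look-alikes: they are no part of the job. What is shaped like the canister but yellow is not meant.

How it is judged:
By the outcome, as a careful person would: the job done as asked, in the order asked, and still so for the second after the job is handed in, with the robot touching nothing.
It also fails if it takes over 72 s, if anything falls off the work surface, if the arm or the gripper's body presses on something with over 40 N, if the wrist force passes 120 N, or if a joint passes its speed limit or range.

## Working session

There is one attempt and no reset: what is moved stays moved. The work goes in short steps, Python scripts to look and compute and a tool call to move; the robot and the scene stay as the last step left them, time stands still between calls to the robot, and variables do not carry over. Pictures are saved under pics/ and viewed, at most 10 in all, crops included, and the job is handed in when it is done.

Besides the shell and the picture viewer there is one more tool, called by a JSON object that holds its "api" and its "payload". apply_moves: Moves the arm, as the interface text tells. Its arguments: {"type":"object","properties":{"moves":{"type":"array","items":{"type":"array","items":{"type":"array","items":{"type":"number"}}}}},"required":["moves"]}

```bash
mkdir -p pics; python3 - <<'E'
from station import ctrl
import cv2
for n in("scene","top"):
    cv2.imwrite(f"pics/{n}0.png",ctrl.get_image(n)[:,:,::-1]); print(n,ctrl.camera_params(n))
s=ctrl.state();print({k:s[k] for k in("time_s","tool_pos","orientation","contact_force","torque","grip_width")})
E
```

```text
scene {'camera_matrix': array([[441.00222042,   0.        , 283.44415153],
       [  0.        , 441.00222042, 213.03928153],
       [  0.        ,   0.        ,   1.        ]]), 'origin': array([1.07413851, 0.58597528, 0.90775735]), 'rotation': array([[-0.67273367,  0.52525919, -0.52108751],
       [ 0.73987631,  0.48093956, -0.47040427],
       [ 0.00352743, -0.7019971 , -0.71217106]])}
top {'camera_matrix': array([[506.4216579 ,   0.        , 285.80792524],
       [  0.        , 506.4216579 , 209.26322486],
       [  0.        ,   0.        ,   1.        ]]), 'origin': array([0.27846311, 0.06236606, 1.25372815]), 'rotation': array([[ 0.00651377, -0.98134325,  0.1921536 ],
       [-0.99994901, -0.00490929,  0.00882494],
       [-0.00771696, -0.19220128, -0.98132518]])}
{'time_s': 0.1, 'tool_pos': array([0.21640393, 0.58600639, 0.23072756]), 'orientation': array([[-9.38088559e-01,  3.46395390e-01, -2.99171866e-04],
       [ 3.46395508e-01,  9.38087957e-01, -1.06607708e-03],
       [-8.86346626e-05, -1.10370650e-03, -9.99999387e-01]]), 'contact_force': array([-0.33489693,  0.48866251, -0.72004893]), 'torque': array([ 0.02198701, -0.01763328, -0.00383217]), 'grip_width': 0.0854435299895201}
```

View pics/scene0.png

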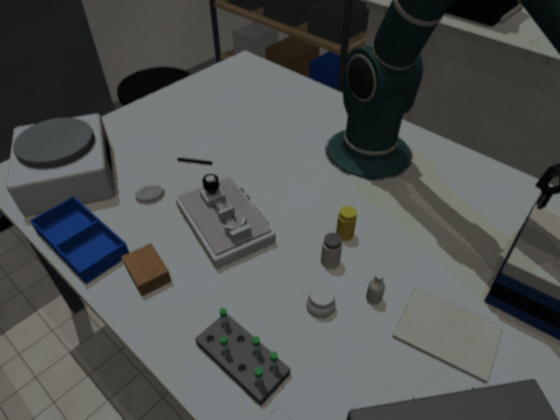

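View pics/top0.png

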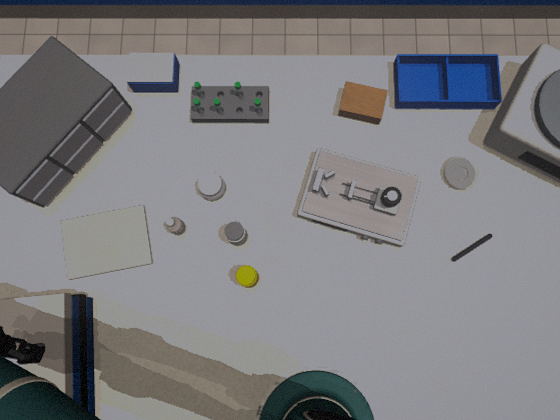

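Candidates in top: (235,232) white with grey lid, (246,276) yellow look-alike, (174,226) slim reagent bottle and (210,186) low wide jar. The grey-lidded one fits the canister. The shaker is at about (360,197) with its knob at (391,196). I'll confirm with one enlarged crop.

```bash
cat > h.py <<'E'
import numpy as np,cv2
from station import ctrl
def ray(n,u,v,z):
    c=ctrl.camera_params(n);d=c["rotation"]@np.linalg.solve(c["camera_matrix"],[u,v,1.]);o=c["origin"]
    return (o+d*(z-o[2])/d[2]).round(4)
def proj(n,p):
    c=ctrl.camera_params(n);q=c["camera_matrix"]@(c["rotation"].T@(np.array(p)-c["origin"]));return (q[:2]/q[2]).round(1)
def st():
    s=ctrl.state();R=s["orientation"]
    print(s["time_s"],"tcp",s["tool_pos"].round(4),"yaw",np.degrees(np.arctan2(R[1,0],R[0,0])).round(2),"F",s["contact_force"].round(2),"M",s["torque"].round(3),"w",round(float(s["grip_width"]),4),"g",np.round(s["grasp_force"],1),"q",np.round(s["qpos"],1))
    return s
E
python3 - <<'E'
from h import *
t=cv2.imread("pics/top0.png");s=cv2.imread("pics/scene0.png")
a=cv2.resize(t[140:250,290:430],None,fx=3.5,fy=3.5,interpolation=2)[:, :490]
b=cv2.resize(t[205:295,205:275],(300,385),interpolation=2)
c=cv2.resize(s[195:280,300:370],(235,285),interpolation=2)
d=cv2.resize(s[165:265,170:280],(310,285),interpolation=2)
im=np.zeros((600,800,3),np.uint8);im[:385,:490]=a;im[:385,490:790]=b;im[315-0+0:600,0:0]=0
im[385:600,:310]=d[:215];im[385:600,310:545]=c[:215]
cv2.imwrite("pics/c1.png",np.clip(im*1.6,0,255).astype(np.uint8))
E
```

```text
(no output)
```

View pics/c1.png

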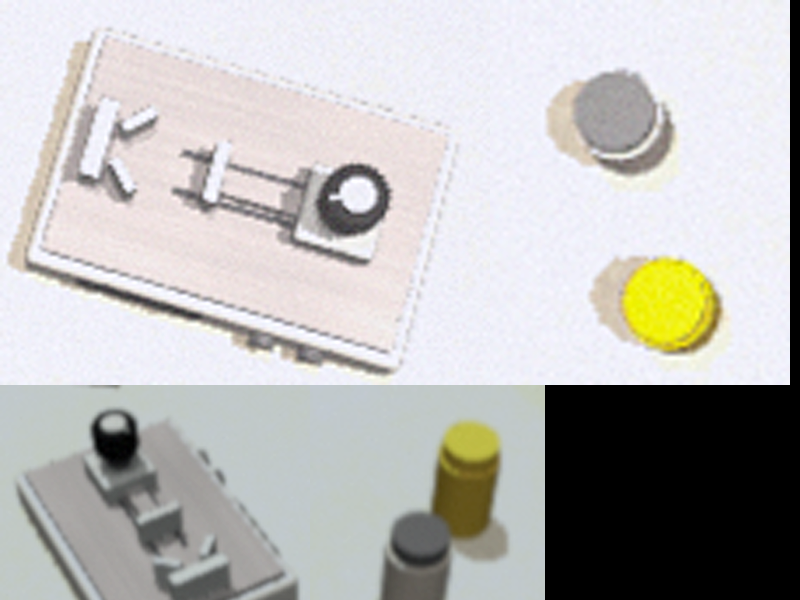

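```bash
python3 - <<'E'
from h import *
from scipy.optimize import least_squares
print("can",ray("top",234.2,230.7,.09),ray("scene",332.8,239.1,.09))
print("knob",ray("top",391.4,196.9,.124),ray("scene",210.1,178,.124))
for u,v in[(319.4,148.6),(420,177.1),(404.3,241.5),(299.4,212.9)]:print("corner",ray("top",u,v,.05))
for u,v in[(176,199.4),(230.3,176.6),(275.4,232)]:print("corner s",ray("scene",u,v,.05))
# v jaw back plate ends, tips; moving jaw ends (height .082)
for nm,x,y in[("Vbk1",108,98),("Vbk2",92,180),("tip1",152,115),("tip2",128,188),("jaw1",222,147),("jaw2",212,203)]:print(nm,ray("top",290+x/3.5,140+y/3.5,.082))
print("yel",ray("top",246,276,.09))
print("jar,reag",ray("top",210,186,.05),ray("top",174,226,.095))
E
```

```text
can [0.455  0.1925 0.09  ] [0.4604 0.196  0.09  ]
knob [ 0.5296 -0.1681  0.124 ] [ 0.5362 -0.1676  0.124 ]
corner [ 0.6678 -0.0091  0.05  ]
corner [ 0.596  -0.2547  0.05  ]
corner [ 0.4371 -0.2103  0.05  ]
corner [0.5054 0.0403 0.05  ]
corner s [ 0.6108 -0.2398  0.05  ]
corner s [ 0.4407 -0.1993  0.05  ]
corner s [0.5124 0.0508 0.05  ]
Vbk1 [ 0.609  -0.0104  0.082 ]
Vbk2 [0.5514 0.0009 0.082 ]
tip1 [ 0.5971 -0.0403  0.082 ]
tip2 [ 0.5459 -0.0235  0.082 ]
jaw1 [ 0.5748 -0.0876  0.082 ]
jaw2 [ 0.5358 -0.0801  0.082 ]
yel [0.3505 0.1627 0.09  ]
jar,reag [0.5712 0.2591 0.05  ] [0.4645 0.332  0.095 ]
```

The crop confirms it: the canister is white with a grey lid at top (234,231), scene (333,239). The yellow one is the decoy. Both cameras agree within about 6 mm, giving the canister at about (.458,.194) and the knob at about (.533,-.168), with the shaker's yaw at about -16°. I'm moving above the canister.

{"api": "apply_moves", "payload": {"moves": [[[100,-3.62,-2.84,0,0],[100,-3.62,-2.84,0,0],[100,-3.62,-2.84,0,0],[100,-3.62,-2.84,0,0],[100,-3.62,-2.84,0,0],[100,-3.62,-2.84,0,0],[100,-3.62,-2.84,0,0],[100,-3.62,-2.84,0,0],[100,-3.62,-2.84,0,0],[100,-3.62,-2.84,0,0]]]}}

```text
time_s: 1.35
tool_pos: [0.4582, 0.193, 0.2312]
orientation: [[-0.938, 0.346, -0.0], [0.346, 0.938, -0.0], [0.0, -0.0, -1.0]]
contact_force: [0.8, 0.3, -0.3]
grip_width: 0.0853
grasp_force: 0.0
```

{"api": "apply_moves", "payload": {"moves": [[[100,0,0,2.5,0],[100,0,0,2.5,0],[100,0,0,2.5,0],[100,0,0,1.0,0],[100,0,0,0,0],[100,0,0,0,0]]]}}

```text
time_s: 2.1
tool_pos: [0.4582, 0.1946, 0.1471]
orientation: [[-0.938, 0.346, 0.001], [0.346, 0.938, 0.0], [-0.001, 0.001, -1.0]]
contact_force: [0.1, 0.7, 0.6]
grip_width: 0.0853
grasp_force: 0.0
```

```bash
python3 - <<'E'
from h import *
s=st()
t=ctrl.get_image("top");c=ctrl.get_image("scene")
x=cv2.resize(t[170:290,160:280],(400,400),interpolation=2);y=cv2.resize(c[170:290,280:400],(400,400),interpolation=2)
cv2.imwrite("pics/a1.png",np.clip(np.hstack([x,y])[:,:,::-1]*1.6,0,255).astype(np.uint8))
p=s["tool_pos"]
for n in("top","scene"):
  print(n,"tcp",proj(n,p),"lidcentre obs",)
E
```

```text
2.1 tcp [0.4582 0.1946 0.1471] yaw 159.73 F [0.08 0.71 0.64] M [ 0.046 -0.02  -0.01 ] w 0.0853 g 0.0 q [-37.7  17.3  13.  115.3  -5.2  47.9  47.9]
top tcp [230.5 225.4] lidcentre obs
scene tcp [334.9 222.4] lidcentre obs
```

View pics/a1.png

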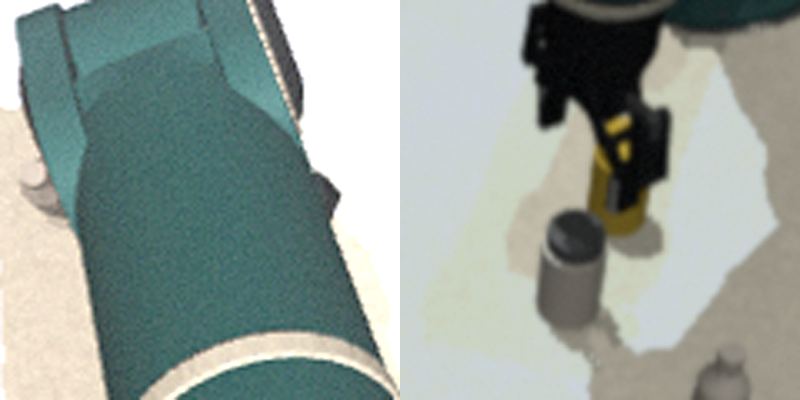

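The picture shows finger tips straddling the line to the lid, with their mid-point at scene (335,220) against a projected TCP of (335,222), so it's aligned. Descending and gripping.

{"api": "apply_moves", "payload": {"moves": [[[100,0,0,2.5,0],[100,0,0,2.5,0],[100,0,0,2.5,0],[100,0,0,2.0,0],[100,0,0,1.6,0],[100,0,0,0,0],[70,0,0,0,0],[70,0,0,0,0],[70,0,0,0,0],[70,0,0,0,0]]]}}

```text
time_s: 3.45
tool_pos: [0.4578, 0.1945, 0.0355]
orientation: [[-0.938, 0.346, 0.0], [0.346, 0.938, 0.0], [-0.0, 0.0, -1.0]]
contact_force: [-0.6, -0.7, 0.6]
grip_width: 0.0597
grasp_force: 0.0
```

{"api": "apply_moves", "payload": {"moves": [[[50,0,0,0,0],[40,0,0,0,0],[30,0,0,0,0],[20,0,0,0,0],[10,0,0,0,0],[0,0,0,0,0]]]}}

```text
time_s: 4.2
tool_pos: [0.4578, 0.1945, 0.0356]
orientation: [[-0.938, 0.347, 0.0], [0.347, 0.938, 0.0], [-0.0, 0.0, -1.0]]
contact_force: [-2.3, -1.0, 8.1]
grip_width: 0.0477
grasp_force: 60.4
```

```bash
python3 -c "
from h import *
st()"
```

```text
4.2 tcp [0.4578 0.1945 0.0356] yaw 159.72 F [-2.29 -1.03  8.14] M [-0.027  0.461  0.007] w 0.0477 g 60.4 q [-35.4  28.2  10.6 118.5  -8.9  34.   51.2]
```

{"api": "apply_moves", "payload": {"moves": [[[0,0,0,-1.0,0],[0,0,0,-2.5,0],[0,0,0,-3.0,0],[0,0,0,-3.0,0],[0,0,0,-3.0,0],[0,0,0,-1.5,0],[0,0,0,0,8.6],[0,0,0,0,8.6],[0,0,0,0,8.6],[0,0,0,0,8.6]]]}}

```text
time_s: 5.45
tool_pos: [0.4574, 0.1943, 0.1749]
orientation: [[-0.574, 0.819, -0.001], [0.819, 0.574, -0.001], [0.0, -0.001, -1.0]]
contact_force: [0.7, -0.5, -3.2]
grip_width: 0.0478
grasp_force: 62.5
```

{"api": "apply_moves", "payload": {"moves": [[[0,0,0,0,8.6],[0,0,0,0,8.6],[0,0,0,0,8.6],[0,0,0,0,8.6],[0,0,0,0,8.6],[0,0,0,0,8.3],[0,0,0,0,0]]]}}

```text
time_s: 6.32
tool_pos: [0.4574, 0.1944, 0.1749]
orientation: [[0.274, 0.962, -0.001], [0.962, -0.274, -0.001], [-0.001, -0.0, -1.0]]
contact_force: [0.4, 0.5, -3.0]
grip_width: 0.0477
grasp_force: 62.4
```

```bash
python3 - <<'E'
from h import *
s=st()
d=np.array([.567,-.0485,0])-s["tool_pos"];print(s["orientation"].T@d*100)
E
```

```text
6.325 tcp [0.4574 0.1944 0.1749] yaw 74.08 F [ 0.39  0.47 -3.04] M [-0.009  0.054  0.004] w 0.0477 g 62.4 q [-50.7  16.1  28.2 114.4  -9.5  51.8 -33.4]
[-20.33612426  17.21029364  17.50375434]
```

{"api": "apply_moves", "payload": {"moves": [[[0,-2.0,1.7,0,0],[0,-2.6,2.2,0,0],[0,-2.6,2.2,0,0],[0,-2.6,2.2,0,0],[0,-2.6,2.2,0,0],[0,-2.6,2.2,0,0],[0,-2.6,2.2,0,0],[0,-1.7,1.5,0,0],[0,-1.0,0.8,0,0],[0,0,0,0,0]]]}}

```text
time_s: 7.58
tool_pos: [0.5671, -0.0485, 0.1751]
orientation: [[0.275, 0.962, -0.0], [0.962, -0.275, -0.0], [-0.0, -0.0, -1.0]]
contact_force: [-0.4, -0.3, -2.5]
grip_width: 0.0477
grasp_force: 62.6
```

{"api": "apply_moves", "payload": {"moves": [[[0,0,0,1.5,0],[0,0,0,1.5,0],[0,0,0,1.0,0],[0,0,0,0,0]]]}}

```text
time_s: 8.07
tool_pos: [0.5667, -0.0479, 0.1343]
orientation: [[0.275, 0.961, -0.002], [0.961, -0.275, -0.0], [-0.001, -0.001, -1.0]]
contact_force: [-0.7, 0.1, -3.8]
grip_width: 0.0476
grasp_force: 62.6
```

```bash
python3 - <<'E'
from h import *
s=st()
t=ctrl.get_image("top");c=ctrl.get_image("scene")
x=cv2.resize(t[140:250,290:430],(400,314),interpolation=2);y=cv2.resize(c[150:250,175:275],(600,600),interpolation=2)
im=np.zeros((600,800,3),np.uint8);im[:,:600]=y;im[:157,600:]=cv2.resize(x,(200,157))
cv2.imwrite("pics/a2.png",np.clip(im[:,:,::-1]*1.6,0,255).astype(np.uint8))
p=s["tool_pos"];p=np.array([p[0],p[1],p[2]-.0356])
for q in(p,p+[0,0,.09]):print(proj("scene",q),(proj("scene",q)-[175,150])*6)
E
```

```text
8.075 tcp [ 0.5667 -0.0479  0.1343] yaw 74.04 F [-0.71  0.1  -3.82] M [ 0.016  0.026 -0.036] w 0.0476 g 62.6 q [-22.5  27.5  31.  106.3 -17.8  51.1   1.1]
[232.9 211.7] [347.4 370.2]
[230.  185.7] [330.  214.2]
```

View pics/a2.png

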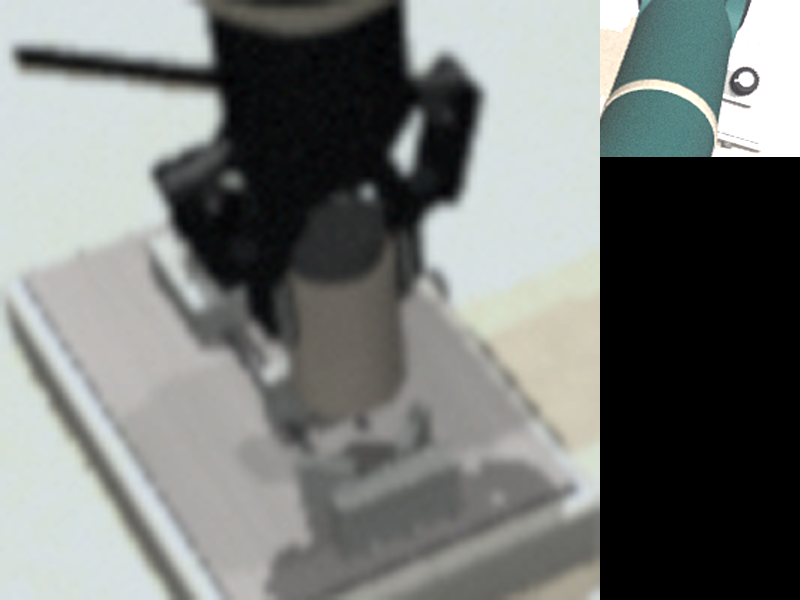

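```bash
python3 - <<'E'
from h import *
z=.1343-.0356
print("bottom",ray("scene",175+349/6,150+378/6,z))
# predicted V jaw / moving jaw features in the scene for seat guess from scene camera
s=cv2.imread("pics/scene0.png")
im=cv2.resize(s[160:260,185:285],(600,600),interpolation=2);im=np.clip(im*1.6,0,255).astype(np.uint8)
ey=np.array([.275,.961,0]);ex=np.array([.961,-.275,0])
def P(x,y,h,c):
    q=seat+x*ex+y*ey+[0,0,h-.05];u=((proj("scene",q)-[185,160])*6).astype(int);cv2.circle(im,tuple(int(i) for i in u),3,c,-1)
seat=np.array([.536,-.1675,.05])+.13*ey
print("seat by scene knob",seat)
for x in(-.028,.028):
    for h in(.05,.082):P(x,.038,h,(0,0,255))
for x in(-.022,.022):
    for h in(.05,.082):P(x,-.0376,h,(0,255,0))
for a in np.linspace(0,6.28,24):P(.025*np.cos(a),.025*np.sin(a)-.006,.05,(255,0,0))
cs=[(-.09,-.205+.07),(0,0)]
for a in np.linspace(0,6.28,24):P(.021*np.cos(a),-.13+.021*np.sin(a),.124,(255,0,255))
cv2.imwrite("pics/a3.png",im)
E
```

```text
bottom [ 0.5695 -0.044   0.0987]
seat by scene knob [ 0.57175 -0.04257  0.05   ]
```

View pics/a3.png

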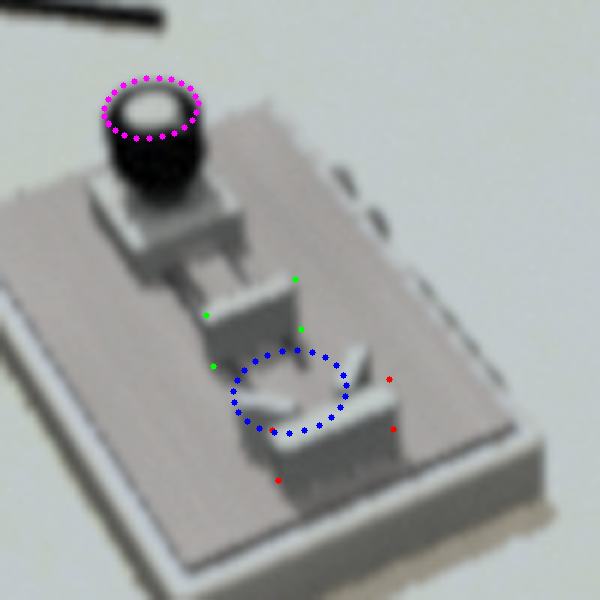

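The overlay shows the knob ring and the moving jaw's face matching the model, and the canister sits 4–5 mm short of the seat. I'm nudging it 1 mm back and lowering gently.

{"api": "apply_moves", "payload": {"moves": [[[0,-0.1,0.1,0,0],[0,0,0,1.5,0],[0,0,0,1.5,0],[0,0,0,0.9,0],[0,0,0,0.5,0],[0,0,0,0,0]]]}}

```text
time_s: 8.93
tool_pos: [0.5678, -0.0494, 0.091]
orientation: [[0.275, 0.961, -0.0], [0.961, -0.275, -0.0], [-0.0, -0.0, -1.0]]
contact_force: [0.2, 0.4, -2.9]
grip_width: 0.0476
grasp_force: 62.6
```

```bash
python3 -c "
from h import *
st()"
```

```text
8.925 tcp [ 0.5678 -0.0494  0.091 ] yaw 74.02 F [ 0.16  0.41 -2.85] M [-0.013  0.017 -0.025] w 0.0476 g 62.6 q [-20.7  31.1  29.2 107.6 -20.3  46.5   3.2]
```

{"api": "apply_moves", "payload": {"moves": [[[0,0,0,0.2,0],[0,0,0,0.15,0],[0,0,0,0.05,0],[0,0,0,0,0]]]}}

```text
time_s: 9.43
tool_pos: [0.5679, -0.0493, 0.0874]
orientation: [[0.275, 0.961, 0.0], [0.961, -0.275, -0.0], [-0.0, 0.0, -1.0]]
contact_force: [0.4, 0.4, -3.2]
grip_width: 0.048
grasp_force: 62.6
```

{"api": "apply_moves", "payload": {"moves": [[[0,0,0,0.05,0],[0,0,0,0.05,0],[0,0,0,0,0]]]}}

```text
time_s: 9.8
tool_pos: [0.5679, -0.0493, 0.0863]
orientation: [[0.275, 0.961, -0.0], [0.961, -0.275, -0.0], [-0.0, -0.0, -1.0]]
contact_force: [-0.7, -0.9, -3.4]
grip_width: 0.0476
grasp_force: 62.6
```

{"api": "apply_moves", "payload": {"moves": [[[0,0,0,0.05,0],[0,0,0,0,0]]]}}

```text
time_s: 10.05
tool_pos: [0.5679, -0.0493, 0.0858]
orientation: [[0.275, 0.961, -0.0], [0.961, -0.275, -0.0], [-0.0, 0.0, -1.0]]
contact_force: [-0.4, -0.1, -2.6]
grip_width: 0.0478
grasp_force: 62.6
```

{"api": "apply_moves", "payload": {"moves": [[[0,0,0,0.05,0],[0,0,0,0,0]]]}}

```text
time_s: 10.3
tool_pos: [0.5679, -0.0493, 0.0857]
orientation: [[0.275, 0.961, 0.0], [0.961, -0.275, 0.0], [0.0, 0.0, -1.0]]
contact_force: [-3.4, 0.4, 6.2]
grip_width: 0.0478
grasp_force: 63.5
```

Contact felt (Fz from -3 to +6). Opening in steps, then rising.

{"api": "apply_moves", "payload": {"moves": [[[57,0,0,0,0],[59,0,0,0,0],[62,0,0,0,0],[68,0,0,0,0],[75,0,0,0,0],[85,0,0,0,0],[90,0,0,0,0],[90,0,0,0,0]]]}}

```text
time_s: 11.3
tool_pos: [0.5679, -0.0493, 0.0853]
orientation: [[0.275, 0.961, -0.0], [0.961, -0.275, -0.0], [-0.0, -0.0, -1.0]]
contact_force: [-0.4, -0.2, -0.5]
grip_width: 0.0767
grasp_force: 0.0
```

{"api": "apply_moves", "payload": {"moves": [[[90,0,0,-1.5,0],[90,0,0,-3,0],[90,0,0,-3,0],[90,0,0,-3,0],[90,0,0,0,0]]]}}

```text
time_s: 11.92
tool_pos: [0.569, -0.0495, 0.1933]
orientation: [[0.275, 0.961, 0.004], [0.961, -0.275, 0.0], [0.002, 0.004, -1.0]]
contact_force: [0.7, 0.4, -0.3]
grip_width: 0.0768
grasp_force: 0.0
```

```bash
python3 - <<'E'
from h import *
s=st()
k=np.array([.5329,-.1675,0]);R=s["orientation"]
print(R.T@(k-s["tool_pos"])*100)
E
```

```text
11.925 tcp [ 0.569  -0.0495  0.1933] yaw 74.02 F [ 0.69  0.37 -0.25] M [-0.037 -0.011  0.026] w 0.0768 g 0.0 q [-24.2  23.3  33.2 103.6 -14.9  57.3  -1. ]
[-12.3655293   -0.29688189  19.30728876]
```

{"api": "apply_moves", "payload": {"moves": [[[100,-3,0,0,0],[100,-3,0,0,0],[100,-3,0,0,0],[100,-2.4,-0.3,0,0],[100,-1,0,0,-10],[100,0,0,0,-10],[100,0,0,0,-10],[100,0,0,0,-10],[100,0,0,0,-10],[100,0,0,0,-10]]]}}

```text
time_s: 13.18
tool_pos: [0.5306, -0.1677, 0.1902]
orientation: [[-0.699, 0.715, -0.0], [0.715, 0.699, -0.0], [0.0, -0.0, -1.0]]
contact_force: [-0.8, -0.1, -1.0]
grip_width: 0.0853
grasp_force: 0.0
```

{"api": "apply_moves", "payload": {"moves": [[[100,0,0,0,-10],[100,0,0,0,-10],[100,0,0,0,-10],[100,0,0,0,-10],[100,0,0,0,-10],[100,0,0,0,-10],[100,0,0,0,-10],[100,0,0,0,0]]]}}

```text
time_s: 14.18
tool_pos: [0.5306, -0.1679, 0.1902]
orientation: [[-0.914, -0.406, -0.0], [-0.406, 0.914, 0.0], [0.0, 0.0, -1.0]]
contact_force: [0.4, 0.4, -0.3]
grip_width: 0.0858
grasp_force: 0.0
```

```bash
python3 - <<'E'
from h import *
s=st()
t=ctrl.get_image("top");c=ctrl.get_image("scene")
y=cv2.resize(c[130:250,175:295],(600,600),interpolation=2);x=cv2.resize(t[160:240,290:390],(200,160),interpolation=2)
im=np.zeros((600,800,3),np.uint8);im[:,:600]=y;im[:160,600:]=x
im=np.clip(im[:,:,::-1]*1.6,0,255).astype(np.uint8)
cv2.imwrite("pics/a4.png",im)
print((proj("scene",s["tool_pos"])-[175,130])*5)
E
```

```text
14.175 tcp [ 0.5306 -0.1679  0.1902] yaw -156.04 F [ 0.4   0.4  -0.34] M [-0.013 -0.003 -0.077] w 0.0858 g 0.0 q [  6.9  19.6   9.2 105.   -3.7  55.7 131.6]
[168.5 138. ]
```

View pics/a4.png

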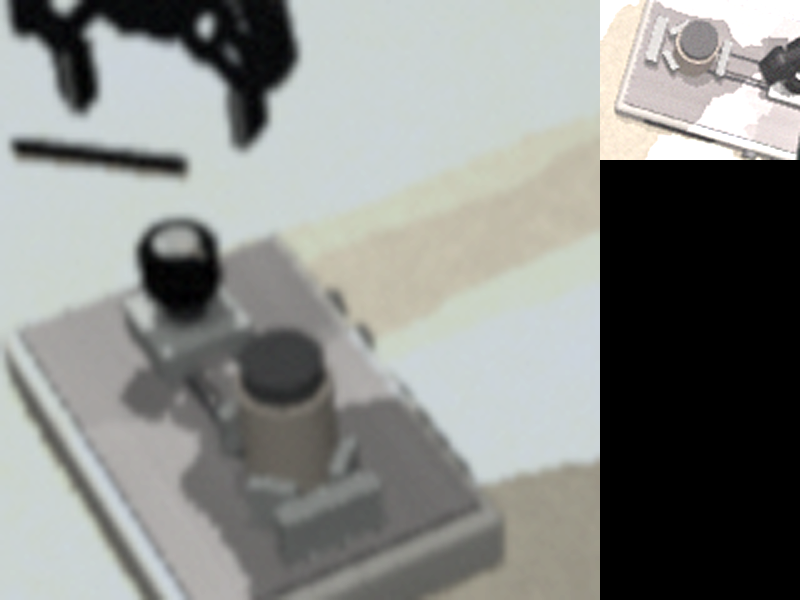

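The picture shows the canister standing upright between the jaws (base about (288,470)), clear of the hand. The fingers are above the knob (180,245). Refining by 2.4 mm and lowering around the knob.

{"api": "apply_moves", "payload": {"moves": [[[100,-0.24,0,1.5,0],[100,0,0,2.5,0],[100,0,0,2.5,0],[100,0,0,2.0,0],[100,0,0,1.5,0],[100,0,0,0,0],[70,0,0,0,0],[55,0,0,0,0],[55,0,0,0,0]]]}}

```text
time_s: 15.4
tool_pos: [0.5336, -0.1671, 0.091]
orientation: [[-0.913, -0.407, 0.001], [-0.407, 0.913, -0.001], [-0.001, -0.001, -1.0]]
contact_force: [-0.1, -2.2, 1.7]
grip_width: 0.0468
grasp_force: 0.8
```

{"api": "apply_moves", "payload": {"moves": [[[50,0,0,0,0],[45,0,0,0,0],[40,0,0,0,0],[30,0,0,0,0],[0,0,0,0,0],[0,0,0,0,0]]]}}

```text
time_s: 16.15
tool_pos: [0.5346, -0.1688, 0.0919]
orientation: [[-0.914, -0.406, 0.004], [-0.406, 0.914, -0.003], [-0.003, -0.004, -1.0]]
contact_force: [3.3, -10.3, 10.1]
grip_width: 0.0402
grasp_force: 59.3
```

```bash
python3 - <<'E'
from h import *
s=st();R=s["orientation"]
print("tool F",(R.T@s["contact_force"]).round(2),"tool M",(R.T@s["torque"]).round(3))
E
```

```text
16.15 tcp [ 0.5346 -0.1688  0.0919] yaw -156.05 F [  3.3  -10.3   10.06] M [-2.309e+00 -7.350e-01  2.000e-03] w 0.0402 g 59.3 q [  7.8  27.4   8.2 108.6  -5.3  44.1 132.8]
tool F [  1.14 -10.8  -10.01] tool M [ 2.409  0.265 -0.009]
```

{"api": "apply_moves", "payload": {"moves": [[[100,0,-0.22,0,0],[100,0,0,0,0],[100,0,0,0,0],[100,0,0,0,10],[100,0,0,0,10],[100,0,0,0,10],[100,0,0,0,10],[100,0,0,0,10],[100,0,0,0,10],[100,0,0,0,10]]]}}

```text
time_s: 17.4
tool_pos: [0.5339, -0.1684, 0.0902]
orientation: [[-0.691, 0.723, -0.0], [0.723, 0.691, 0.0], [0.0, -0.0, -1.0]]
contact_force: [-0.0, -0.2, -0.2]
grip_width: 0.0856
grasp_force: 0.0
```

{"api": "apply_moves", "payload": {"moves": [[[70,0,0,0,10],[60,0,0,0,10],[50,0,0,0,0],[45,0,0,0,0],[40,0,0,0,0],[0,0,0,0,0],[0,0,0,0,0],[0,0,0,0,0]]]}}

```text
time_s: 18.4
tool_pos: [0.5339, -0.1685, 0.0904]
orientation: [[-0.409, 0.913, -0.0], [0.913, 0.409, 0.0], [0.0, -0.0, -1.0]]
contact_force: [-2.6, 2.0, 5.8]
grip_width: 0.0406
grasp_force: 59.9
```

```bash
python3 - <<'E'
from h import *
s=st();R=s["orientation"]
print("tool F",(R.T@s["contact_force"]).round(2),"tool M",(R.T@s["torque"]).round(3))
E
```

```text
18.4 tcp [ 0.5339 -0.1685  0.0904] yaw 114.11 F [-2.58  1.99  5.77] M [0.641 0.706 0.005] w 0.0406 g 59.9 q [ -8.9  30.4  29.9 109.1 -20.6  45.8  56.2]
tool F [ 2.87 -1.54 -5.77] tool M [ 0.382  0.873 -0.005]
```

Both grips agree: the knob axis is at (.534,-.1685) and the side forces are small. Now I turn clockwise: 48° first (no click is possible before 69°), then in small steps while averaging the moment.

```bash
cat >> h.py <<'E'
def feel(n=6):
    a=[]
    for _ in range(n):
        ctrl.get_image("scene");s=ctrl.state();a.append(np.r_[s["torque"][2],s["tau"][6],s["contact_force"]])
    R=s["orientation"];a=np.array(a)
    print("t %.2f yaw %.1f Mz,tau7,F"%(s["time_s"],np.degrees(np.arctan2(R[1,0],R[0,0]))),a.mean(0).round(3),"sd",a.std(0)[:2].round(3),"q7 %.1f w %.4f"%(s["qpos"][6],s["grip_width"]))
E
python3 -c "
from h import *
feel()"
```

```text
t 18.70 yaw 114.1 Mz,tau7,F [-1.000e-03 -1.000e-03 -2.782e+00  2.856e+00  5.670e+00] sd [0.02 0.  ] q7 56.2 w 0.0407
```

{"api": "apply_moves", "payload": {"moves": [[[0,0,0,0,8],[0,0,0,0,8],[0,0,0,0,8],[0,0,0,0,8],[0,0,0,0,8],[0,0,0,0,8]]]}}

```text
time_s: 19.45
tool_pos: [0.5348, -0.1685, 0.0905]
orientation: [[0.409, 0.913, 0.001], [0.913, -0.409, -0.0], [0.0, 0.001, -1.0]]
contact_force: [3.7, 1.9, -0.2]
grip_width: 0.0406
grasp_force: 60.4
```

```bash
python3 -c "
from h import *
feel()"
```

```text
t 19.75 yaw 66.3 Mz,tau7,F [ 0.018 -0.295  4.745  2.174  1.419] sd [0.024 1.771] q7 16.2 w 0.0405
```

{"api": "apply_moves", "payload": {"moves": [[[0,0,0,0,4],[0,0,0,0,4],[0,0,0,0,0]]]}}

```text
time_s: 20.12
tool_pos: [0.5348, -0.1686, 0.0905]
orientation: [[0.527, 0.85, 0.001], [0.85, -0.527, -0.0], [0.0, 0.001, -1.0]]
contact_force: [6.4, 1.2, 0.1]
grip_width: 0.0404
grasp_force: 60.5
```

```bash
python3 -c "
from h import *
feel(5)"
```

```text
t 20.38 yaw 58.3 Mz,tau7,F [ 0.016 -0.077  6.755  1.384 -0.57 ] sd [0.022 0.105] q7 9.5 w 0.0406
```

{"api": "apply_moves", "payload": {"moves": [[[0,0,0,0,4],[0,0,0,0,4],[0,0,0,0,0]]]}}

```text
time_s: 20.75
tool_pos: [0.5349, -0.1687, 0.0905]
orientation: [[0.64, 0.769, 0.002], [0.769, -0.64, -0.001], [0.001, 0.002, -1.0]]
contact_force: [7.0, 1.9, -0.3]
grip_width: 0.0405
grasp_force: 60.6
```

```bash
python3 -c "
from h import *
feel(5)"
```

```text
t 21.00 yaw 50.3 Mz,tau7,F [ 0.01  -0.077  7.728  0.989 -0.881] sd [0.038 0.104] q7 2.9 w 0.0407
```

{"api": "apply_moves", "payload": {"moves": [[[0,0.1,0.09,0,4],[0,0,0,0,4],[0,0,0,0,0]]]}}

```text
time_s: 21.38
tool_pos: [0.5353, -0.1687, 0.0904]
orientation: [[0.741, 0.672, -0.0], [0.672, -0.741, -0.0], [-0.0, 0.0, -1.0]]
contact_force: [0.3, 0.5, 4.9]
grip_width: 0.0409
grasp_force: 60.9
```

```bash
python3 -c "
from h import *
feel(5)"
```

```text
t 21.62 yaw 42.1 Mz,tau7,F [ 0.013 -0.097  0.465  0.499  4.53 ] sd [0.031 0.211] q7 -3.9 w 0.0406
```

{"api": "apply_moves", "payload": {"moves": [[[0,0,0,0,4],[0,0,0,0,4],[0,0,0,0,0]]]}}

```text
time_s: 22.0
tool_pos: [0.5354, -0.1689, 0.0904]
orientation: [[0.828, 0.561, 0.0], [0.561, -0.828, -0.001], [-0.0, 0.001, -1.0]]
contact_force: [0.2, -0.3, 5.0]
grip_width: 0.0408
grasp_force: 61.0
```

```bash
python3 -c "
from h import *
feel(5)"
```

```text
t 22.25 yaw 34.1 Mz,tau7,F [ 0.02  -0.1    1.259 -2.037  4.011] sd [0.019 0.174] q7 -10.6 w 0.0404
```

{"api": "apply_moves", "payload": {"moves": [[[0,0,0,0,4],[0,0,0,0,4],[0,0,0,0,0]]]}}

```text
time_s: 22.62
tool_pos: [0.5355, -0.1689, 0.0904]
orientation: [[0.898, 0.44, 0.0], [0.44, -0.898, -0.001], [-0.0, 0.001, -1.0]]
contact_force: [2.4, -3.0, 4.8]
grip_width: 0.041
grasp_force: 61.0
```

```bash
python3 -c "
from h import *
feel(5)"
```

```text
t 22.88 yaw 26.1 Mz,tau7,F [ 0.048 -0.096  2.677 -4.646  3.271] sd [0.018 0.178] q7 -17.2 w 0.0410
```

{"api": "apply_moves", "payload": {"moves": [[[0,0,0,0,4],[0,0,0,0,4],[0,0,0,0,0]]]}}

```text
time_s: 23.25
tool_pos: [0.5354, -0.169, 0.0904]
orientation: [[0.951, 0.31, 0.0], [0.31, -0.951, -0.001], [0.0, 0.001, -1.0]]
contact_force: [2.3, -5.8, 2.7]
grip_width: 0.0405
grasp_force: 61.0
```

```bash
python3 -c "
from h import *
feel(5)"
```

```text
t 23.50 yaw 18.1 Mz,tau7,F [ 0.015 -0.079  3.139 -5.536  2.664] sd [0.027 0.104] q7 -23.8 w 0.0407
```

{"api": "apply_moves", "payload": {"moves": [[[0,0,0.1,0,4],[0,0,0,0,4],[0,0,0,0,0]]]}}

```text
time_s: 23.88
tool_pos: [0.5356, -0.1693, 0.0904]
orientation: [[0.985, 0.175, -0.0], [0.175, -0.985, 0.0], [-0.0, -0.0, -1.0]]
contact_force: [1.1, -1.0, 5.9]
grip_width: 0.0408
grasp_force: 61.1
```

```bash
python3 -c "
from h import *
feel(5)"
```

```text
t 24.12 yaw 10.1 Mz,tau7,F [-0.014 -0.073  0.746 -1.376  6.257] sd [0.041 0.104] q7 -30.4 w 0.0408
```

{"api": "apply_moves", "payload": {"moves": [[[0,0,0,0,4],[0,0,0,0,4],[0,0,0,0,0]]]}}

```text
time_s: 24.5
tool_pos: [0.5356, -0.1695, 0.0904]
orientation: [[0.999, 0.036, -0.0], [0.036, -0.999, -0.0], [-0.0, 0.0, -1.0]]
contact_force: [1.1, -2.5, 6.4]
grip_width: 0.0409
grasp_force: 61.2
```

```bash
python3 -c "
from h import *
feel(5)"
```

```text
t 24.75 yaw 2.1 Mz,tau7,F [ 0.008 -0.074  1.462 -2.469  5.943] sd [0.008 0.105] q7 -37.1 w 0.0407
```

{"api": "apply_moves", "payload": {"moves": [[[0,0,0,0,4],[0,0,0,0,4],[0,0,0,0,0]]]}}

```text
time_s: 25.12
tool_pos: [0.5356, -0.1697, 0.0904]
orientation: [[0.995, -0.104, -0.0], [-0.104, -0.995, -0.0], [-0.0, 0.0, -1.0]]
contact_force: [0.4, -3.3, 6.0]
grip_width: 0.0408
grasp_force: 61.2
```

```bash
python3 -c "
from h import *
feel(5)"
```

```text
t 25.38 yaw -5.9 Mz,tau7,F [ 0.008 -0.075  1.478 -3.286  5.277] sd [0.021 0.105] q7 -43.8 w 0.0406
```

{"api": "apply_moves", "payload": {"moves": [[[0,0,0.04,0,4],[0,0,0,0,4],[0,0,0,0,0]]]}}

```text
time_s: 25.75
tool_pos: [0.5356, -0.1699, 0.0904]
orientation: [[0.971, -0.241, -0.0], [-0.241, -0.971, -0.0], [-0.0, 0.0, -1.0]]
contact_force: [1.2, -2.0, 7.3]
grip_width: 0.0407
grasp_force: 61.3
```

```bash
python3 -c "
from h import *
feel(5)"
```

```text
t 26.00 yaw -13.9 Mz,tau7,F [ 0.089 -0.168  1.186 -2.247  6.211] sd [0.034 0.105] q7 -50.5 w 0.0406
```

The moment is starting to rise (.01 to .09) at 128° of turning. I'm continuing in 4° steps.

{"api": "apply_moves", "payload": {"moves": [[[0,0,0,0,2],[0,0,0,0,2],[0,0,0,0,0]]]}}

```text
time_s: 26.38
tool_pos: [0.5355, -0.17, 0.0904]
orientation: [[0.952, -0.307, -0.0], [-0.307, -0.952, -0.0], [-0.0, 0.0, -1.0]]
contact_force: [1.1, -2.9, 6.4]
grip_width: 0.0406
grasp_force: 61.2
```

```bash
python3 -c "
from h import *
feel(6)"
```

```text
t 26.68 yaw -17.9 Mz,tau7,F [ 0.135 -0.154  0.607 -3.051  6.223] sd [0.028 0.049] q7 -53.9 w 0.0408
```

{"api": "apply_moves", "payload": {"moves": [[[0,0,0,0,2],[0,0,0,0,2],[0,0,0,0,0]]]}}

```text
time_s: 27.05
tool_pos: [0.5355, -0.17, 0.0904]
orientation: [[0.928, -0.373, -0.0], [-0.373, -0.928, -0.0], [-0.0, 0.0, -1.0]]
contact_force: [1.1, -3.3, 6.5]
grip_width: 0.0409
grasp_force: 61.2
```

```bash
python3 -c "
from h import *
feel(6)"
```

```text
t 27.35 yaw -21.9 Mz,tau7,F [ 0.125 -0.154  0.904 -2.874  6.141] sd [0.039 0.051] q7 -57.3 w 0.0405
```

{"api": "apply_moves", "payload": {"moves": [[[0,0,0,0,1.5],[0,0,0,0,1.5],[0,0,0,0,0]]]}}

```text
time_s: 27.72
tool_pos: [0.5355, -0.1701, 0.0904]
orientation: [[0.907, -0.421, -0.0], [-0.421, -0.907, -0.0], [-0.0, 0.0, -1.0]]
contact_force: [0.7, -4.2, 6.6]
grip_width: 0.0408
grasp_force: 61.3
```

```bash
python3 -c "
from h import *
feel(6)"
```

```text
t 28.02 yaw -24.9 Mz,tau7,F [ 0.065 -0.088  0.168 -3.07   6.199] sd [0.025 0.038] q7 -59.9 w 0.0403
```

{"api": "apply_moves", "payload": {"moves": [[[0,0,0,0,1.5],[0,0,0,0,1.5],[0,0,0,0,0]]]}}

```text
time_s: 28.4
tool_pos: [0.5354, -0.1702, 0.0904]
orientation: [[0.884, -0.468, -0.0], [-0.468, -0.884, -0.0], [-0.0, 0.0, -1.0]]
contact_force: [0.3, -3.9, 6.2]
grip_width: 0.0406
grasp_force: 61.3
```

```bash
python3 -c "
from h import *
feel(6)"
```

```text
t 28.70 yaw -27.9 Mz,tau7,F [ 0.012 -0.027  0.202 -3.473  6.067] sd [0.023 0.043] q7 -62.4 w 0.0411
```

The moment rose to about .13 N m, then dropped to about 0 over the last 3–6°. That is the click at about 18° of slip. I'm easing on 4° to confirm the drop; the second click is some 30° away.

{"api": "apply_moves", "payload": {"moves": [[[0,0,0,0,2],[0,0,0,0,2],[0,0,0,0,0]]]}}

```text
time_s: 29.08
tool_pos: [0.5354, -0.1702, 0.0904]
orientation: [[0.849, -0.529, -0.0], [-0.529, -0.849, -0.0], [-0.0, 0.0, -1.0]]
contact_force: [0.9, -3.9, 6.3]
grip_width: 0.0404
grasp_force: 61.3
```

```bash
python3 -c "
from h import *
feel(8)"
```

```text
t 29.48 yaw -31.9 Mz,tau7,F [ 1.000e-03 -2.400e-02  5.400e-02 -3.768e+00  6.141e+00] sd [0.033 0.046] q7 -65.8 w 0.0409
```

The moment stays at nothing, so it has clicked once. Releasing and rising clear.

{"api": "apply_moves", "payload": {"moves": [[[50,0,0,0,0],[60,0,0,0,0],[80,0,0,0,0],[100,0,0,0,0],[100,0,0,0,0],[100,0,0,0,0],[100,0,0,-2,0],[100,0,0,-3,0],[100,0,0,-4,0],[100,0,0,-4,0]]]}}

```text
time_s: 30.72
tool_pos: [0.5353, -0.1703, 0.2227]
orientation: [[0.848, -0.53, 0.0], [-0.53, -0.848, -0.001], [0.001, 0.001, -1.0]]
contact_force: [-0.3, -0.4, -0.3]
grip_width: 0.0853
grasp_force: 0.0
```

{"api": "apply_moves", "payload": {"moves": [[[100,-3,0,0,0],[100,-4,0,0,0],[100,-4,0,0,0],[100,-4,0,0,0],[100,-3,0,0,0],[100,0,0,0,0]]]}}

```text
time_s: 31.48
tool_pos: [0.3878, -0.0772, 0.2218]
orientation: [[0.848, -0.53, -0.0], [-0.53, -0.848, 0.007], [-0.004, -0.006, -1.0]]
contact_force: [-0.5, -0.5, -0.2]
grip_width: 0.0853
grasp_force: 0.0
```

```bash
python3 - <<'E'
from h import *
st()
t=ctrl.get_image("top");c=ctrl.get_image("scene")
x=cv2.resize(t[140:250,290:430],(400,314),interpolation=2);y=cv2.resize(c[150:250,175:275],(400,400),interpolation=2)
im=np.zeros((400,800,3),np.uint8);im[:314,:400]=x;im[:,400:]=y
cv2.imwrite("pics/a5.png",np.clip(im[:,:,::-1]*1.6,0,255).astype(np.uint8))
E
```

```text
31.475 tcp [ 0.3878 -0.0772  0.2218] yaw -31.99 F [-0.53 -0.52 -0.25] M [ 0.085 -0.021 -0.016] w 0.0853 g 0.0 q [ -63.6   -3.6   70.1  124.8    3.5   56.5 -117.5]
```

View pics/a5.png

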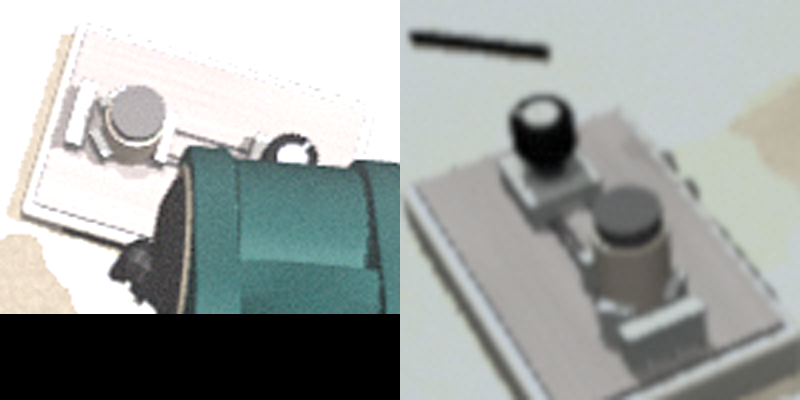

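The picture shows the canister upright and home in the V jaw (135,115), with the moving jaw against it at (165,140) and the arm clear. Handing in.

```bash
python3 -c "
from station import ctrl
print(ctrl.hand_in())"
```

```text
the job is handed in; nothing more can be done
None
```

The canister stands upright, home in the V jaw and clamped; I stopped the knob after one click, judged by the moment rising to about 0.13 N m and then falling to zero, and handed the job in at about 32 s with the arm clear.

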